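# Add a staggered second course of ballast under the microscope's isolator

### The arm

A 7-joint arm with a two-finger parallel gripper is mounted at the origin on the work surface. World frame = base frame: x ahead of the robot, y to its left, z up, the work surface at z = 0. Lengths are in m, angles in rad, forces in N, time in s.
With the tool pointing down it reaches from about 0.4 to 0.75 m from the base axis. Payload 19.5 kg.
Tool frame: the origin (TCP) lies between the finger pads; the fingertips stand 19 mm ahead of it and the grasp point (between the pads) is the TCP; z points along the fingers, y is the direction in which the jaws open and shut (so a half turn about z gives the same grasp; the last joint's range is limited). The gripper opens to 85 mm and grips with 20 to 120 N. Pads are 22 mm wide; open, the fingers measure 114 mm over their backs; the gripper's body (76 mm by 85 mm) begins 54 mm behind the grasp point. The pads swing forward as they close: fully open they stand 13 mm farther back than shut.
Start: joints at [-1.272, 0.707, -0.028, 1.485, 0.022, 0.951, -0.075], TCP at [0.192, 0.542, 0.212] pointing down, gripper open.
Joint ranges: [-2.71, 2.71], [-0.32, 2.16], [-1.57, 1.52], [0, 2.45], [-1.46, 4.6], [0, 2.02], [-2.83, 2.83]. Speed limits (rad/s): [1.89, 1.89, 2.57, 2.57, 3.01, 3.01, 3.01].

### API

Orientations are given as a unit quaternion [x, y, z, w].
In Python, from rig import get_obs, grab_frame, camera_info, job gives the robot as it stands.
- The arm moves only by the tool apply_moves, never from a script. Its argument "steps" is a list of rows, each a list of 3 entries, a list of its own where there are three numbers: the shift along the world's x, y, z in units of 0.2 m (1.0 is 0.2 m), then the turn, a rotation vector about the world's x, y, z in units of 360 degrees (1.0 is 360 degrees), then the gripper's target within -1 to 1 (fully open at 1, half-way at 0, shut at -1). In form: [[[x, y, z], [ax, ay, az], grip], ...]. A call has 1 to 10 rows; each row is the pose to reach, as a shift and turn from the pose commanded when the call began, turning the shorter way round; what a row does not reach only later rows make up. A row lasts 1/12 s, in which the tool goes at most 41.7 mm and 7.16 degrees, less where a joint would pass 70% of its speed; a pose out of reach is approached as far as the arm can. A call with a number of a shift or a turn outside -1 to 1 is refused whole. A call with a gripper value outside its range is refused whole. The fingers move at their own pace and stop on an object; "grip_force" is the grip in N (left out, the last holds). Time passes only in rows, so rows that repeat a pose let the fingers close. It gives the time, the measured TCP pose, the force and the opening at its end, in the units of the state.
- get_obs(): the state, without advancing time (a new reading comes with each control period).
- grab_frame(name): name is "scene" or "top" or "wrist"; returns (picture, depth): 480x640x3 uint8, red, green, blue; 480x640 float32, m along the optical axis (not along the pixel's ray), 0 where there is no reading.
- camera_info(name): a dict with "fx", "fy", "cx", "cy" (pixels), "distortion" ([k1, k2, p1, p2, k3] as OpenCV has them; the pictures are not rectified), "R" (3x3) and "t" (3): a world point X has camera coordinates R X + t. Camera axes: x right, y down, z forward; pixel columns grow to the right and rows downward; lengths in m; the calibration is good to about 2 mm. A picture is of the moment at which its call begins: read the wrist's pose just before it. camera_info takes no time and is no camera call; for the wrist camera it gives the pose at the moment of the call.
- job.finish_job(): hands the job in, once; it reports no verdict.
The state is a dict: "time_s": time; "qpos": joint angles; "qvel": joint speeds; "joint_torque": joint torques, N m; "position": TCP position; "orientation": TCP orientation; "wrist_force": force on the tool from outside, world axes, zero at the start; "torque": the same for the moment, N m; "opening": finger opening in m.
Only numpy, scipy, OpenCV 4.12 (cv2) and the standard library are available. Lean on these libraries where they do the work, as an engineer would, in place of code of your own. Each camera call takes 0.05 s, during which the arm holds its last target.

### The job

The isolation platform under the microscope needs more ballast: lift the lid off the block case and stand it, right way up, on the bench clear of the case. Then lay the two spare steel blocks as a second course on the row of three, like brickwork: each flat, in line with the row and centred over one of the two joints, so that both joints are bridged. Lower the blocks into place rather than dropping them, do not shift the bottom course, and leave the microscope and everything else alone.

Things in the scene. Friction and masses are not known exactly. Their poses are not given: they have to be found in the camera images.
- block_a_center (a point): Spare steel ballast block, 80 (its x) x 40 (its y) x 25 (its z, up), about 0.6 kg, two small tapped holes drawn on top. This point is its centre, 12.5 above its underside. It starts under the lid in the case, in the half nearer the robot, its length along the case. It stands on the case's floor, 16 above the bench, so its centre starts 28.5 above the bench; its two long sides are free, only 5 high cleats stand at its ends.
- block_b_center (a point): The other spare steel ballast block, 80 (its x) x 40 (its y) x 25 (its z, up), about 0.6 kg, two small tapped holes drawn on top. This point is its centre, 12.5 above its underside. Same as the first; it starts in the half of the case farther from the robot. The two are interchangeable.
- lid_grip (a point): Lift-off lid of the case: a grey sheet cover, 210 (x) x 80 (y) x 41 high, open below, about 0.3 kg, loose (no hinge or catch), its rim on the case's base 10 above the bench. On top it carries a black bar handle along its x: 84 long, 12 wide, 12 high, on two posts. This point is the centre of that bar, 67 above the lid's rim and 26 above its top; so it reads 77 above the bench with the lid on the case and 67 with the lid standing on the bench.
- case: Wooden base of the block case, 214 (x) x 84 (y), fixed to the bench; x is its length. Origin at the centre of its underside. It has a 10 high ledge for the lid's rim around a 16 high floor 196 x 66 that carries the spare blocks end to end, centres 46 either side of the middle. Lift the lid straight up by 45 to clear the blocks.
- platform: Black vibration isolation platform, locked: 360 (x) x 480 (y), top face 75 above the bench, origin at the centre of its underside. The bottom course of ballast runs along its x, near its right-hand (-y) side; the microscope stands to the left (+y).
- course_near_center (a point): Bottom course, block nearest the robot: steel ballast block, 80 (its x) x 40 (its y) x 25 (its z, up), about 0.6 kg, two small tapped holes drawn on top. This point is its centre, 12.5 above its underside. It lies on the platform's top, as do the next two, end to end in one straight row along their x with joints of about 6 between neighbours (centres 86 apart). Loose, not fastened.
- course_mid_center (a point): Bottom course, middle block: same size and same point (its centre); its x points along the row, away from the robot. Its top is 100 above the bench; a block lying on the course has its centre 25 above this point.
- course_far_center (a point): Bottom course, block farthest from the robot: same size and same point (its centre).
- microscope: Probe microscope on the platform, fixed and delicate: round aluminium body 190 diameter, 105 high, with a column and head to 358 above the platform. Its axis stands 300 to 315 to the left (+y) of the row. Origin at the centre of its underside.
- sample_box: Flat sample box, black base and pale clear top, 70 x 50 x 21, on the platform in front of the microscope. Not part of the job. Origin at the centre of its underside.
- solvent_bottle: White plastic solvent bottle, 60 diameter, 150 tall, on the bench. Not part of the job. Origin at the centre of its underside.
- puck_jar: Small amber jar with a metal cap, 52 diameter, 65 tall, on the bench. Not part of the job. Origin at the centre of its underside.
- probe_carton: Small brown carton, 90 x 70 x 45, on the bench. Not part of the job. Origin at the centre of its underside.
- screwdriver: Screwdriver, 180 long, lying on the bench beyond the case. Not part of the job. Origin about its middle, on the bench.
- tweezers: Steel tweezers, 125 long, 7 thick, lying on the bench in the gap between the case and the platform. Not part of the job. Origin about its middle, on the bench.
- dish: Flat white round sample dish, 60 diameter, 13 high, on the bench to the right of the robot. Not part of the job. Origin at the centre of its underside.
Mind the look-alikes: they are no part of the job. Leave any orange look-alike of the part that bears lid_grip alone. Of the things shaped like the case, the wooden one is meant.

How it is judged:
On the way:
1. The lid has been taken off the case ((horizontal distance between lid_grip and case above 0.085 m or height (world z) of lid_grip above 0.115 m)), for 0.1 s.
At the end, for the whole second after the job is handed in: The two spare blocks lie on the bottom course, one over each joint: centre within 12 mm of the joint along the row and within 10 mm of the row's centre line, in line with the row within 7 degrees, flat. The lid stands right way up on the bench, off the case. All are released and at rest ((((x of block_a_center in the frame of course_mid_center between 0.031 and 0.055 m and y of block_a_center in the frame of course_mid_center between -0.01 and 0.01 m and z of block_a_center in the frame of course_mid_center between 0.022 and 0.028 m and angle between the x axis of block_a_center and the x axis of course_mid_center, either way round below 0.12 rad and angle between block_a_center's own z axis and vertical below 0.06 rad) and (x of block_b_center in the frame of course_mid_center between -0.055 and -0.031 m and y of block_b_center in the frame of course_mid_center between -0.01 and 0.01 m and z of block_b_center in the frame of course_mid_center between 0.022 and 0.028 m and angle between the x axis of block_b_center and the x axis of course_mid_center, either way round below 0.12 rad and angle between block_b_center's own z axis and vertical below 0.06 rad)) or ((x of block_a_center in the frame of course_mid_center between -0.055 and -0.031 m and y of block_a_center in the frame of course_mid_center between -0.01 and 0.01 m and z of block_a_center in the frame of course_mid_center between 0.022 and 0.028 m and angle between the x axis of block_a_center and the x axis of course_mid_center, either way round below 0.12 rad and angle between block_a_center's own z axis and vertical below 0.06 rad) and (x of block_b_center in the frame of course_mid_center between 0.031 and 0.055 m and y of block_b_center in the frame of course_mid_center between -0.01 and 0.01 m and z of block_b_center in the frame of course_mid_center between 0.022 and 0.028 m and angle between the x axis of block_b_center and the x axis of course_mid_center, either way round below 0.12 rad and angle between block_b_center's own z axis and vertical below 0.06 rad))) and height (world z) of lid_grip between 0.062 and 0.072 m and angle between lid_grip's own z axis and vertical below 0.08 rad and linear speed of each of block_a, block_b, lid below 0.02 m/s and angular speed of each of block_a, block_b, lid below 0.2 rad/s); the robot touches nothing.
It fails at once if The bottom course is shifted by more than 12 mm (distance of any of course_near_center, course_mid_center, course_far_center from where it was at the start of the episode above 0.012 m).
It fails at once if A spare block is dropped: it falls freely, out of the fingers, faster than 0.5 m/s (a drop of about 13 mm) ((contact force between block_a and the fingers below 0.01 N and linear speed of block_a above 0.5 m/s) or (contact force between block_b and the fingers below 0.01 N and linear speed of block_b above 0.5 m/s)).
It fails at once if The microscope is touched with more than 3 N (contact force between microscope and anything else above 3 N).
It fails at once if A bystander is moved by more than 25 mm or tipped over (distance of any of sample_box, solvent_bottle, puck_jar, probe_carton, screwdriver, tweezers, dish from where it was at the start of the episode above 0.025 m or angle between any of solvent_bottle, puck_jar, probe_carton's own z axis and vertical above 0.5 rad).
It also fails if it takes over 70 s, if anything falls off the work surface, if the arm or the gripper's body presses on something with over 40 N, if the wrist force passes 120 N, or if a joint passes its speed limit or range.

## Working session

There is one attempt and no reset: what is moved stays moved. The work goes in short steps, Python scripts to look and compute and a tool call to move; the robot and the scene stay as the last step left them, time stands still between calls to the robot, and variables do not carry over. Pictures are saved under pics/ and viewed, and the job is handed in when it is done.

Besides the shell and the picture viewer there is one more tool, called after "Call:" in YAML: its name, and indented under it one key for each argument. apply_moves: Moves the arm, as the interface text tells. Shifts and turns lie within -1 to 1; 1 stands for 0.2 m of shift or 360 degrees of turn. Its arguments: {"type":"object","properties":{"steps":{"type":"array","items":{"type":"array"}},"grip_force":{"type":"number"}},"required":["steps"]}

```bash
mkdir -p pics; ls
python3 - <<'E'
from rig import get_obs, grab_frame, camera_info
import cv2,numpy as np
print(get_obs())
for n in("scene","top"):
    p,d=grab_frame(n); cv2.imwrite(f"pics/{n}0.png",p[:,:,::-1]); np.savez(f"{n}0.npz",p=p,d=d)
    print(n,camera_info(n),d.min(),d.max())
E
```

```text
pics
{'time_s': 0.0, 'qpos': array([-1.27168635,  0.70710425, -0.02758054,  1.48495858,  0.02200759,
        0.9508824 , -0.07551858]), 'qvel': array([-0.00060431,  0.00018851,  0.00136508,  0.00163177,  0.00060717,
       -0.00112622,  0.00087183]), 'joint_torque': array([-3.06163201e-04, -8.83200145e+01,  1.23431660e+00, -2.36182612e+01,
        1.68737315e-02,  6.02418950e-03, -1.83746710e-05]), 'position': array([0.19212621, 0.541675  , 0.2111366 ]), 'orientation': array([ 1.69602410e-01,  9.85512429e-01, -5.21760790e-04, -5.83533247e-05]), 'wrist_force': array([-0.26418588,  0.016236  ,  0.78306208]), 'torque': array([-0.01493033, -0.02193307, -0.0295769 ]), 'opening': 0.0852395619191}
scene {'fx': 436.16515110348763, 'fy': 436.16515110348763, 'cx': 324.0400185578964, 'cy': 231.39700261052852, 'distortion': array([-0.06940448,  0.        ,  0.        ,  0.        ,  0.        ]), 'R': array([[-0.8137494 ,  0.58097376, -0.01677503],
       [ 0.35713475,  0.47703877, -0.80304968],
       [-0.45854845, -0.65947214, -0.59567593]]), 't': array([ 0.42587685, -0.09742586,  1.35576127])} 0.0 3.9977558
top {'fx': 569.6105310759395, 'fy': 569.6105310759395, 'cx': 321.9742478256884, 'cy': 246.0440162306101, 'distortion': array([-0.06380285,  0.        ,  0.        ,  0.        ,  0.        ]), 'R': array([[-0.02320194, -0.99959712,  0.01634829],
       [-0.99729714,  0.02200204, -0.07010229],
       [ 0.06971435, -0.01793062, -0.99740584]]), 't': array([-0.04984348,  0.50329129,  1.53235459])} 0.0 2.4353313
```

View pics/scene0.png

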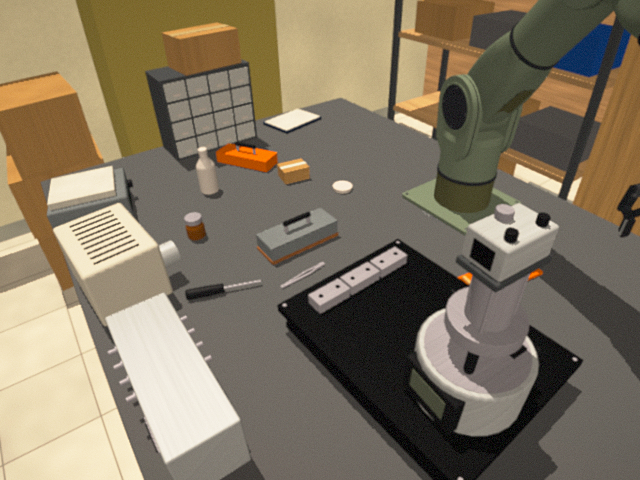

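View pics/top0.png

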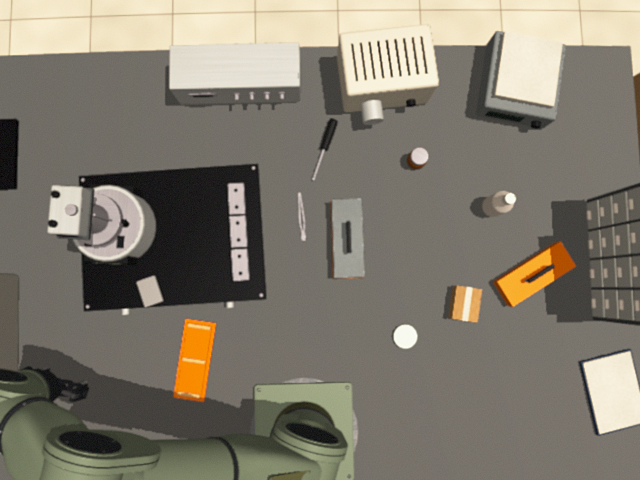

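The top view shows the grey lid around (347,237) with its dark bar, and the three-block row around (238,231). The tweezers are at (302,216), the dish at (405,336), and the orange look-alikes at (535,272) and (195,360). Next I measure them.

```bash
cat > h.py <<'E'
import numpy as np,cv2
from rig import camera_info
def ray(ci,uv):
    K=np.array([[ci['fx'],0,ci['cx']],[0,ci['fy'],ci['cy']],[0,0,1]])
    u=cv2.undistortPoints(np.array(uv,float).reshape(-1,1,2),K,np.array(ci['distortion'])).reshape(-1,2)
    R=np.array(ci['R']);t=np.array(ci['t'])
    return -R.T@t, np.c_[u,np.ones(len(u))]@R
def onz(ci,uv,z):
    o,d=ray(ci,uv); return o+d*((z-o[2])/d[:,2])[:,None]
def proj(ci,X):
    K=np.array([[ci['fx'],0,ci['cx']],[0,ci['fy'],ci['cy']],[0,0,1]])
    return cv2.projectPoints(np.array(X,float).reshape(-1,1,3),cv2.Rodrigues(np.array(ci['R']))[0],np.array(ci['t']),K,np.array(ci['distortion']))[0].reshape(-1,2)
def rect(ci,m,z):
    """min area rect in world of mask at plane z"""
    c=max(cv2.findContours(m,cv2.RETR_EXTERNAL,cv2.CHAIN_APPROX_NONE)[0],key=cv2.contourArea)
    w=onz(ci,c.reshape(-1,2),z)[:,:2]
    r=cv2.minAreaRect((w*1000).astype(np.float32)); b=cv2.boxPoints(r)
    e=[b[1]-b[0],b[2]-b[1]]; l=max(e,key=np.linalg.norm)
    return np.round(r[0],1),np.round(sorted(np.linalg.norm(x) for x in e),1),round(np.degrees(np.arctan2(l[1],l[0]))%180,2)
E
python3 - <<'E'
from h import *
f=np.load("top0.npz");p=f['p'].astype(int);d=f['d'];ci=camera_info("top")
print(p[237,340],p[237,347],p[200,347],p[190,237],p[213,237],p[200,270], p[360,195])
s=p.sum(2); H,W=s.shape
yy,xx=np.mgrid[:H,:W]
def win(x0,x1,y0,y1): return (xx>=x0)&(xx<x1)&(yy>=y0)&(yy<y1)
m=((s>330)&win(220,255,170,290)).astype(np.uint8)
n,l,st,c=cv2.connectedComponentsWithStats(m)
for i in range(1,n):
    if st[i,4]>100: print('blk',c[i],st[i],rect(ci,(l==i).astype(np.uint8),.1), np.median(d[l==i]))
m=((s>230)&win(325,372,190,285)).astype(np.uint8)
print('lid top',rect(ci,m,.051))
m=((s<120)&win(338,356,210,262)).astype(np.uint8)
print('handle',rect(ci,m,.083),m.sum())
m=((s>400)&win(290,312,180,250)).astype(np.uint8);print('tweez',rect(ci,m,.004))
m=((s>400)&win(380,430,315,360)).astype(np.uint8);print('dish',rect(ci,m,.013))
m=((p[:,:,0]>180)&(p[:,:,2]<80)&win(160,230,300,410)).astype(np.uint8);print('tray',rect(ci,m,.015))
print('lidrgb',[p[y,347].tolist() for y in range(192,285,6)])
print('platform corners',onz(ci,[[80,178],[257,165],[266,299],[84,310]],.075))
print('misc',onz(ci,[[490,205],[467,303],[418,160],[315,178],[335,122]],0))
# height map of lid via depth
z=np.zeros((H,W)); o,dd=ray(ci,np.c_[xx.ravel(),yy.ravel()]); X=o+dd*d.reshape(-1,1)
X=X.reshape(H,W,3); print(X[237,330:366,2].round(3)); print(X[190:270:4,238,2].round(3))
hm=(X[:,:,2]>.07)&win(330,365,190,285); print('hand depth',X[hm].mean(0))
E
python3 -c "
import cv2
p=cv2.imread('pics/top0.png')[150:330,200:440];cv2.imwrite('pics/c0.png',cv2.resize(p,None,fx=3.3,fy=3.3,interpolation=2))"
```

```text
[158 157 148] [44 45 39] [155 154 146] [149 138 136] [174 162 157] [118 114 105] [247 212 125]
blk [235.95112016 198.10183299] [228 183  17  32 491] (array([625. , 160.2]), array([41.5, 81.2], dtype=float32), np.float32(179.45)) 1.4736898
blk [237.83903421 230.96177062] [229 215  18  33 497] (array([540.1, 156.6]), array([42., 81.], dtype=float32), np.float32(3.04)) 1.4678046
blk [239.55467197 264.29821074] [231 249  18  32 503] (array([453.9, 153.1]), array([42. , 81.1], dtype=float32), np.float32(2.53)) 1.4616377
lid top (array([ 523.3, -131.1]), array([123.7, 252.2], dtype=float32), np.float32(178.65))
handle (array([ 485.7, -127.7]), array([0., 0.], dtype=float32), np.float32(0.0)) 11
tweez (array([587.4,  -5.9]), array([ 18.4, 134.6], dtype=float32), np.float32(5.93))
dish (array([ 252.7, -281.1]), array([64.8, 65.5], dtype=float32), np.float32(88.38))
tray (array([203.8, 290.1]), array([ 85.5, 211.8], dtype=float32), np.float32(170.64))
lidrgb [[119, 113, 107], [123, 119, 111], [155, 150, 144], [155, 155, 146], [154, 154, 144], [51, 49, 47], [43, 41, 39], [40, 41, 41], [42, 37,
[... 210 characters left out ...]
0.36309386 0.08872538 0.075     ]
 [0.34416091 0.56596703 0.075     ]]
misc [[ 0.60802287 -0.53431451  0.        ]
 [ 0.33697587 -0.45799263  0.        ]
 [ 0.73885263 -0.33603225  0.        ]
 [ 0.69323835 -0.04656492  0.        ]
 [ 0.85136796 -0.10619459  0.        ]]
[ 0.002  0.022  0.037  0.046  0.053  0.048  0.05   0.049  0.048  0.053
  0.047  0.049  0.044  0.051  0.045  0.052  0.08   0.087  0.084  0.085
  0.079  0.049  0.052  0.047  0.053  0.054  0.059  0.055  0.056  0.053
  0.049  0.055  0.05  -0.001 -0.004 -0.003]
[0.103 0.096 0.096 0.103 0.101 0.096 0.098 0.1   0.101 0.097 0.097 0.103
 0.098 0.104 0.105 0.103 0.099 0.098 0.103 0.103]
hand depth [ 0.5073993  -0.12048142  0.20187177]
```

View pics/c0.png

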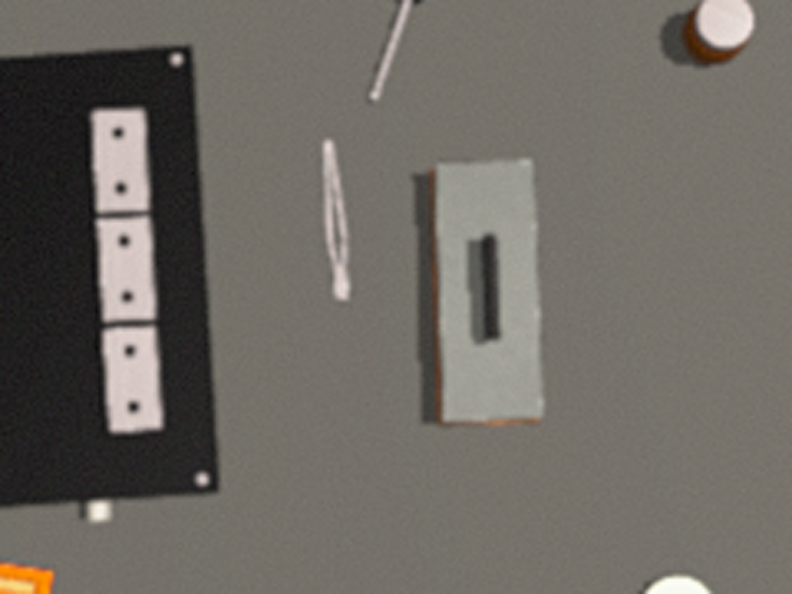

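Run:
```python
from h import *
f=np.load("top0.npz");p=f['p'].astype(int);d=f['d'];ci=camera_info("top")
s=p.sum(2); H,W=s.shape
yy,xx=np.mgrid[:H,:W]
def win(x0,x1,y0,y1): return (xx>=x0)&(xx<x1)&(yy>=y0)&(yy<y1)
m=((s>400)&win(325,372,190,285)).astype(np.uint8)
print('lid top',rect(ci,m,.051))
m=((s<170)&win(344,354,215,256)).astype(np.uint8)
print('handle',rect(ci,m,.083),m.sum())
for n in ("scene","top"):
  c=camera_info(n); print(n,proj(c,[[.517,-.1275,.083],[.523,-.13,.051],[.54,.1566,.1]]))
print(-np.array(camera_info('scene')['R']).T@camera_info('scene')['t'])
cs=camera_info("scene");sp=np.load("scene0.npz")['p'].astype(int);ss=sp.sum(2)
m=((ss<150)&(xx>275)&(xx<320)&(yy>205)&(yy<235)).astype(np.uint8);print(m.sum(),rect(cs,m,.083))
m=((ss>400)&(xx>300)&(xx<415)&(yy>240)&(yy<315)).astype(np.uint8)
for y,x in [(280,345),(283,330)]:print(sp[y,x])
cv2.imwrite('pics/c1.png',cv2.resize(sp[190:330,230:430,::-1].astype(np.uint8),None,fx=4,fy=4,interpolation=2))
```

```text
lid top (array([ 521.3, -130.1]), array([ 81. , 210.8], dtype=float32), np.float32(0.5))
handle (array([ 521. , -127.5]), array([ 7.3, 76.2], dtype=float32), np.float32(1.67)) 81
scene [[297.46394429 216.17572866]
 [295.7119245  226.32860244]
 [358.95610804 272.79853638]]
top [[347.60738417 238.03059804]
 [347.74932671 236.77944371]
 [237.75800978 230.99965006]]
[1.00303342 0.69313943 0.73650064]
107 (array([ 525.1, -120.7]), array([16.7, 83. ], dtype=float32), np.float32(1.25))
[195 178 171]
[197 181 176]
```

View pics/c1.png

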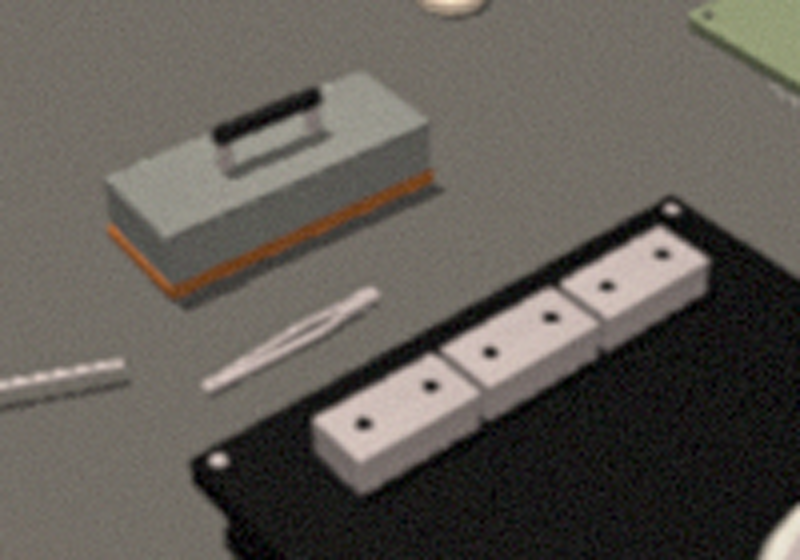

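Call:
apply_moves:
  steps:
    - [[0.2,-0.5,0.1],[0,0,0.02],1]
    - [[0.4,-1,0.2],[0,0,0.04],1]
    - [[0.4,-1,0.2],[0,0,0.057],1]
    - [[0.4,-1,0.2],[0,0,0.057],1]
    - [[0.4,-1,0.2],[0,0,0.057],1]
    - [[0.4,-1,0.2],[0,0,0.057],1]

```text
time_s: 0.6
position: [0.2744, 0.3369, 0.2525]
orientation: [-0.006, 1.0, -0.001, 0.001]
wrist_force: [-0.5, -0.4, 0.2]
opening: 0.0851
```

Call:
apply_moves:
  steps:
    - [[0.2,-0.5,0],[0,0,0],1]
    - [[0.4,-1,0],[0,0,0],1]
    - [[0.4,-1,0],[0,0,0],1]
    - [[0.4,-1,0],[0,0,0],1]
    - [[0.4,-1,0],[0,0,0],1]
    - [[0.4,-1,0],[0,0,0],1]

```text
time_s: 1.1
position: [0.3538, 0.1361, 0.2515]
orientation: [-0.005, 1.0, -0.001, 0.0]
wrist_force: [-0.5, 0.4, 0.2]
opening: 0.0854
```

Call:
apply_moves:
  steps:
    - [[0.2,-0.5,0],[0,0,0],1]
    - [[0.4,-1,0],[0,0,0],1]
    - [[0.4,-1,0],[0,0,0],1]
    - [[0.4,-1,0],[0,0,0],1]
    - [[0.4,-1,0],[0,0,0],1]
    - [[0.4,-1,0],[0,0,0],1]

```text
time_s: 1.6
position: [0.4333, -0.0642, 0.2512]
orientation: [-0.005, 1.0, -0.001, -0.0]
wrist_force: [1.2, 0.2, 0.4]
opening: 0.0855
```

Call:
apply_moves:
  steps:
    - [[0.2,-0.16,0],[0,0,0],1]
    - [[0.44,-0.325,0],[0,0,0],1]
    - [[0.44,-0.325,0],[0,0,0],1]
    - [[0.44,-0.325,0],[0,0,0],1]
    - [[0.44,-0.325,0],[0,0,0],1]
    - [[0.44,-0.325,0],[0,0,0],1]

```text
time_s: 2.1
position: [0.5197, -0.1225, 0.2513]
orientation: [-0.009, 1.0, 0.0, -0.0]
wrist_force: [-0.7, -0.0, 0.3]
opening: 0.0854
```

Run:
```python
from h import *
from rig import *
o=get_obs();print(o['position'],o['orientation'],o['qpos'].round(2))
ci=camera_info("wrist");p,d=grab_frame("wrist");np.savez("w1.npz",p=p,d=d,**ci)
cv2.imwrite("pics/w1.png",p[:,:,::-1])
print(ci,proj(ci,[[.521,-.128,.083],[.521,-.129,.051]]))
```

```text
[ 0.51966863 -0.12250638  0.25133793] [-8.84872754e-03  9.99960746e-01  1.68398650e-04 -4.20947663e-04] [ 0.26  0.6  -0.17  1.57  0.11  0.98  1.65]
{'fx': 432.3301284006677, 'fy': 432.3301284006677, 'cx': 321.839376679853, 'cy': 244.78046595786077, 'distortion': array([-0.06386724,  0.        ,  0.        ,  0.        ,  0.        ]), 'R': array([[-0.0166531 ,  0.99986047,  0.00130921],
       [ 0.94902184,  0.01539412,  0.3148342 ],
       [ 0.31477012,  0.00648543, -0.94914578]]), 't': array([ 0.13030898, -0.54452142,  0.25488378])} [[313.88993108 211.76342393]
 [313.32703823 202.68896907]]
```

View pics/w1.png

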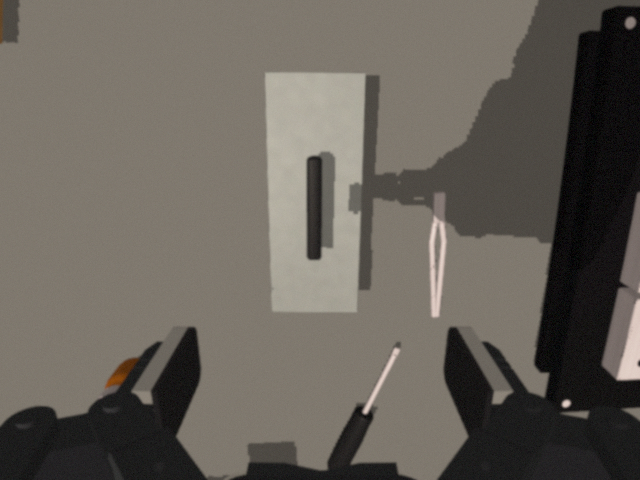

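The wrist view shows the handle at (314,208), with the lid's top spanning (265,72) to (360,312).

Run:
```python
from h import *
f=np.load("w1.npz");ci={k:f[k] for k in('fx','fy','cx','cy','distortion','R','t')};ci={k:(float(v) if v.ndim==0 else v) for k,v in ci.items()}
s=f['p'].astype(int).sum(2);H,W=s.shape;yy,xx=np.mgrid[:H,:W]
m=((s<150)&(xx>295)&(xx<323)&(yy>140)&(yy<275)).astype(np.uint8);print(rect(ci,m,.083))
m=((s>400)&(xx>255)&(xx<372)&(yy>50)&(yy<325)).astype(np.uint8);print(rect(ci,m,.051))
```

```text
(array([ 519. , -127.8]), array([ 9.7, 81.3], dtype=float32), np.float32(0.38))
(array([ 520.4, -128.6]), array([ 80.2, 209.5], dtype=float32), np.float32(0.55))
```

Call:
apply_moves:
  steps:
    - [[0,-0.025,-0.1],[0,0,-0.001],1]
    - [[0,-0.025,-0.25],[0,0,-0.001],1]
    - [[0,-0.025,-0.4],[0,0,-0.001],1]
    - [[0,-0.025,-0.55],[0,0,-0.001],0.3]
    - [[0,-0.025,-0.7],[0,0,-0.001],0.0]
    - [[0,-0.025,-0.8],[0,0,-0.001],-0.2]
    - [[0,-0.025,-0.85],[0,0,-0.001],-0.3]
    - [[0,-0.025,-0.866],[0,0,-0.001],-0.3]
    - [[0,-0.025,-0.866],[0,0,-0.001],-0.3]
  grip_force: 50

```text
time_s: 2.9
position: [0.5202, -0.1278, 0.0787]
orientation: [-0.006, 1.0, -0.0, 0.0]
wrist_force: [-0.4, -0.4, 0.6]
opening: 0.0303
```

Call:
apply_moves:
  steps:
    - [[0,0,0],[0,0,0],-1]
    - [[0,0,0],[0,0,0],-1]
    - [[0,0,0],[0,0,0],-1]
    - [[0,0,0],[0,0,0],-1]
    - [[0,0,0],[0,0,0],-1]
    - [[0,0,0],[0,0,0],-1]

```text
time_s: 3.4
position: [0.5202, -0.1281, 0.0786]
orientation: [-0.005, 1.0, -0.0, 0.0]
wrist_force: [-0.7, -0.4, 0.1]
opening: 0.0002
```

The jaws closed on nothing, so I need to look.

Run:
```python
from h import *
from rig import *
for n in("wrist","scene"):
    p,d=grab_frame(n);cv2.imwrite(f"pics/{n}2.png",p[:,:,::-1])
p=p[180:300,220:400,::-1];cv2.imwrite("pics/scene2c.png",cv2.resize(p,None,fx=4,fy=4))
print(get_obs()['wrist_force'],get_obs()['opening'])
```

```text
[-0.62401951 -0.37997557 -0.34490761] -0.0001814360163203151
```

View pics/wrist2.png

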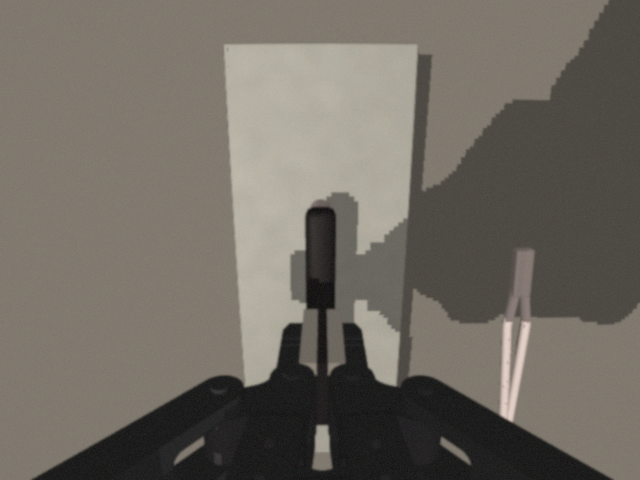

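View pics/scene2c.png

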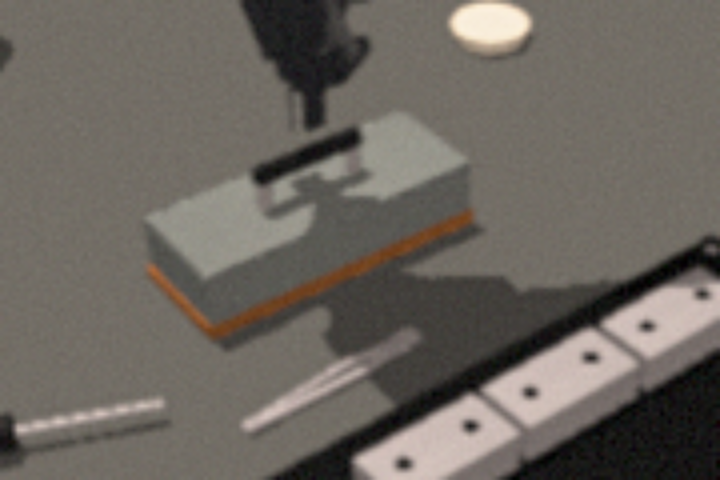

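Run:
```python
from h import *
from rig import *
c=camera_info("scene");print(proj(c,[[.52,-.128,z] for z in(.06,.07,.083,.09,.1,.11)]).round(1))
p,d=grab_frame("scene");cs=c
H,W=d.shape
def pts(ci,d,uv):
    o,r=ray(ci,uv);return o+r*np.array([d[v,u] for u,v in uv])[:,None]
uv=[(u,v) for v in range(196,226,2) for u in(296,298)]
for a,b in zip(uv,pts(cs,d,uv)):print(a,b.round(3),p[a[1],a[0]])
ci=camera_info("wrist");p,d=grab_frame("wrist")
uv=[(320,v) for v in range(190,420,12)]+[(310,330),(335,330),(310,350),(335,350),(290,340),(350,340)]
for a,b in zip(uv,pts(ci,d,uv)):print(a,b.round(3))
```

```text
[[296.9 223.6]
 [296.7 220.5]
 [296.4 216.5]
 [296.3 214.3]
 [296.1 211.1]
 [295.8 207.9]]
(296, 196) [ 0.529 -0.108  0.16 ] [35 31 34]
(298, 196) [ 0.51  -0.13   0.142] [33 30 28]
(296, 198) [ 0.526 -0.113  0.15 ] [32 35 31]
(298, 198) [ 0.531 -0.096  0.16 ] [35 35 33]
(296, 200) [ 0.528 -0.112  0.146] [32 33 31]
(298, 200) [ 0.53  -0.098  0.154] [31 26 29]
(296, 202) [ 0.527 -0.113  0.139] [29 26 26]
(298, 202) [ 0.53  -0.098  0.148] [35 30 33]
(296, 204) [ 0.526 -0.115  0.132] [42 42 40]
(298, 204) [ 0.52  -0.115  0.129] [24 32 34]
(296, 206) [ 0.526 -0.116  0.125] [44 46 44]
(298, 206) [ 0.52  -0.116  0.122] [33 27 32]
(296, 208) [ 0.526 -0.117  0.118] [49 47 44]
(298, 208) [ 0.523 -0.113  0.119] [34 33 36]
(296, 210) [ 0.527 -0.116  0.113] [51 51 47]
(298, 210) [ 0.525 -0.11   0.115] [31 32 31]
(296, 212) [ 0.527 -0.117  0.106] [83 80 76]
(298, 212) [ 0.523 -0.113  0.107] [76 74 64]
(296, 214) [ 0.526 -0.119  0.098] [120 116 103]
(298, 214) [ 0.446 -0.243 -0.002] [115 109  99]
(296, 216) [ 0.457 -0.236 -0.001] [72 67 62]
(298, 216) [ 0.515 -0.129  0.082] [38 33 37]
(296, 218) [ 
[... 539 characters left out ...]
0.494 -0.129  0.082]
(320, 262) [ 0.498 -0.129  0.083]
(320, 274) [ 0.503 -0.128  0.083]
(320, 286) [ 0.509 -0.128  0.083]
(320, 298) [ 0.514 -0.128  0.082]
(320, 310) [ 0.509 -0.128  0.102]
(320, 322) [ 0.51  -0.128  0.11 ]
(320, 334) [ 0.51  -0.128  0.118]
(320, 346) [ 0.51  -0.128  0.126]
(320, 358) [ 0.509 -0.128  0.133]
(320, 370) [ 0.511 -0.128  0.136]
(320, 382) [ 0.516 -0.128  0.135]
(320, 394) [ 0.52  -0.128  0.135]
(320, 406) [ 0.523 -0.128  0.137]
(320, 418) [ 0.529 -0.128  0.135]
(310, 330) [ 0.509 -0.132  0.117]
(335, 330) [ 0.509 -0.123  0.116]
(310, 350) [ 0.51  -0.131  0.128]
(335, 350) [ 0.509 -0.124  0.128]
(290, 340) [ 0.513 -0.138  0.116]
(350, 340) [ 0.514 -0.118  0.115]
```

The fingertips sit near z≈0.10 in both cameras, though the reported TCP puts them at about 0.060. That leaves the reported TCP roughly 40 mm too low along the tool. I'll pin that offset down before using it.

```bash
python3 - <<'E'
from h import *
from rig import *
ci=camera_info("wrist");p,d=grab_frame("wrist");print(get_obs()['position'])
def pts(uv):
    o,r=ray(ci,uv);return o+r*np.array([d[v,u] for u,v in uv])[:,None]
for u in (308,313,330,335):
    for v in range(300,320,2):
        b=pts([(u,v)])[0]; print(u,v,b.round(3),p[v,u].sum())
E
python3 -c "
import cv2
p=cv2.imread('pics/wrist2.png')[190:400,240:410];cv2.imwrite('pics/w2c.png',cv2.resize(p,None,fx=2.8,fy=2.8,interpolation=2))"
```

```text
[ 0.52016211 -0.12807999  0.07835462]
308 300 [ 0.516 -0.133  0.081] 60
308 302 [ 0.516 -0.133  0.082] 45
308 304 [ 0.518 -0.133  0.081] 79
308 306 [ 0.518 -0.133  0.081] 73
308 308 [ 0.519 -0.133  0.081] 145
308 310 [ 0.509 -0.133  0.102] 289
308 312 [ 0.509 -0.133  0.104] 310
308 314 [ 0.51  -0.133  0.105] 306
308 316 [ 0.509 -0.132  0.107] 305
308 318 [ 0.509 -0.132  0.109] 308
313 300 [ 0.439 -0.129  0.24 ] 82
313 302 [ 0.516 -0.131  0.082] 53
313 304 [ 0.517 -0.131  0.082] 69
313 306 [ 0.518 -0.131  0.083] 55
313 308 [ 0.518 -0.131  0.083] 145
313 310 [ 0.51  -0.131  0.102] 287
313 312 [ 0.509 -0.131  0.104] 304
313 314 [ 0.509 -0.131  0.106] 307
313 316 [ 0.509 -0.131  0.107] 304
313 318 [ 0.509 -0.131  0.108] 302
330 300 [ 0.515 -0.124  0.082] 73
330 302 [ 0.516 -0.124  0.082] 70
330 304 [ 0.517 -0.124  0.082] 69
330 306 [ 0.518 -0.124  0.082] 60
330 308 [ 0.519 -0.124  0.082] 155
330 310 [ 0.509 -0.125  0.102] 294
330 312 [ 0.509 -0.125  0.104] 306
330 314 [ 0.509 -0.125  0.105] 302
330 316 [ 0.509 -0.125  0.107] 307
330 318 [ 0.509 -0.125  0.11 ] 305
335 300 [ 0.53  -0.121  0.051] 241
335 302 [ 0.531 -0.121  0.051] 248
335 304 [ 0.532 -0.121  0.051] 249
335 306 [ 0.533 -0.121  0.05 ] 235
335 308 [ 0.534 -0.121  0.051] 250
335 310 [ 0.509 -0.123  0.104] 289
335 312 [ 0.509 -0.123  0.104] 300
335 314 [ 0.509 -0.123  0.105] 304
335 316 [ 0.51  -0.123  0.106] 308
335 318 [ 0.509 -0.123  0.108] 304
```

View pics/w2c.png

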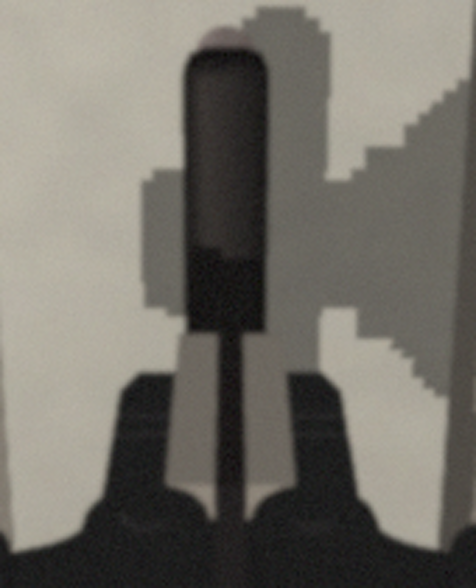

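Corrected model: shut fingertip z ≈ reported z + 0.023. I'll open, go down 40 mm and regrip.

Call:
apply_moves:
  steps:
    - [[0,0,0],[0,0,0],0]
    - [[0,0,0],[0,0,0],0]
    - [[0,0,0],[0,0,0],0]
    - [[0,0,0],[0,0,0],0]
    - [[0,0,-0.07],[0,0,0],0]
    - [[0,0,-0.14],[0,0,0],0]
    - [[0,0,-0.2],[0,0,0],0]
    - [[0,0,-0.2],[0,0,0],0]
    - [[0,0,-0.2],[0,0,0],-1]
    - [[0,0,-0.2],[0,0,0],-1]
  grip_force: 50

```text
time_s: 4.48
position: [0.5204, -0.1281, 0.039]
orientation: [-0.006, 1.0, -0.0, 0.0]
wrist_force: [-0.5, -1.0, -0.3]
opening: 0.0193
```

Call:
apply_moves:
  steps:
    - [[0,0,0],[0,0,0],-1]
    - [[0,0,0],[0,0,0],-1]
    - [[0,0,0],[0,0,0],-1]
    - [[0,0,0],[0,0,0],-1]

```text
time_s: 4.82
position: [0.5205, -0.1285, 0.0389]
orientation: [-0.005, 1.0, -0.0, 0.001]
wrist_force: [-0.8, -2.3, 8.0]
opening: 0.0109
```

Call:
apply_moves:
  steps:
    - [[0,0,0.05],[0,0,0],-1]
    - [[0,0,0.1],[0,0,0],-1]
    - [[0,0,0.18],[0,0,0],-1]
    - [[0,0,0.26],[0,0,0],-1]
    - [[0,0,0.34],[0,0,0],-1]
    - [[0,0,0.42],[0,0,0],-1]
    - [[0,0,0.45],[0,0,0],-1]
    - [[0,0,0.45],[0,0,0],-1]

```text
time_s: 5.48
position: [0.5207, -0.1282, 0.13]
orientation: [-0.006, 1.0, -0.0, 0.001]
wrist_force: [0.6, -0.2, -2.6]
opening: 0.011
```

Run:
```python
from h import *
from rig import *
p,d=grab_frame("scene");p=p[150:330,180:400,::-1];cv2.imwrite("pics/s3.png",cv2.resize(p,None,fx=3,fy=3))
```

```text
(no output)
```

View pics/s3.png

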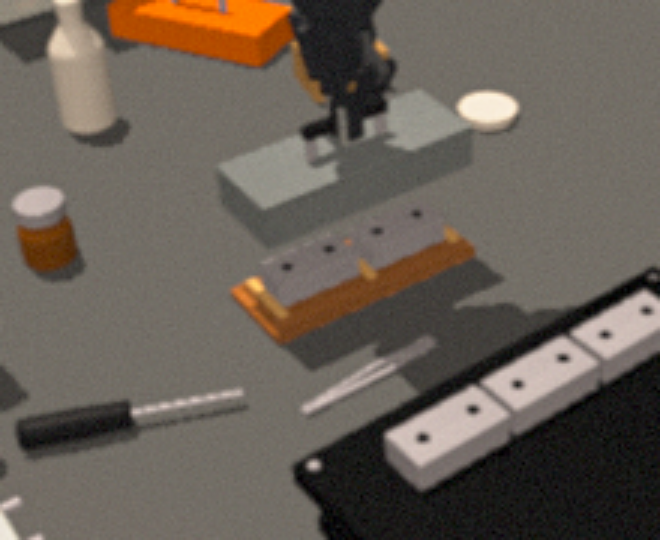

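The lid is level at rim height of about 0.1 and the blocks are exposed. Next I carry the lid to y≈-0.285.

Call:
apply_moves:
  steps:
    - [[0,-0.1,0],[0,0,0],-1]
    - [[0,-0.22,0],[0,0,0],-1]
    - [[0,-0.36,0],[0,0,0],-1]
    - [[0,-0.5,0],[0,0,0],-1]
    - [[0,-0.62,0],[0,0,0],-1]
    - [[0,-0.72,0],[0,0,0],-1]
    - [[0,-0.785,0],[0,0,0],-1]
    - [[0,-0.785,0],[0,0,0],-1]
    - [[0,-0.785,-0.1],[0,0,0],-1]
    - [[0,-0.785,-0.2],[0,0,0],-1]

```text
time_s: 6.37
position: [0.5206, -0.2843, 0.0879]
orientation: [-0.006, 1.0, 0.0, 0.001]
wrist_force: [0.7, 0.1, -3.4]
opening: 0.011
```

Call:
apply_moves:
  steps:
    - [[0,0,-0.08],[0,0,0],-1]
    - [[0,0,-0.16],[0,0,0],-1]
    - [[0,0,-0.22],[0,0,0],-1]
    - [[0,0,-0.26],[0,0,0],-1]
    - [[0,0,-0.285],[0,0,0],-1]
    - [[0,0,-0.285],[0,0,0],-1]

```text
time_s: 6.87
position: [0.52, -0.2846, 0.0307]
orientation: [-0.006, 1.0, 0.0, -0.0]
wrist_force: [0.1, -0.3, -2.7]
opening: 0.0112
```

Call:
apply_moves:
  steps:
    - [[0,0,-0.005],[0,0,0],-1]
    - [[0,0,-0.01],[0,0,0],-1]
    - [[0,0,-0.013],[0,0,0],-1]
    - [[0,0,-0.013],[0,0,0],-1]

```text
time_s: 7.2
position: [0.5204, -0.2853, 0.0292]
orientation: [-0.005, 1.0, -0.0, 0.0]
wrist_force: [0.3, -1.0, -0.5]
opening: 0.0109
```

Call:
apply_moves:
  steps:
    - [[0,0,0],[0,0,0],-0.6]
    - [[0,0,0],[0,0,0],-0.4]
    - [[0,0,0],[0,0,0],0]
    - [[0,0,0],[0,0,0],0]
    - [[0,0,0],[0,0,0],0]
    - [[0,0,0.1],[0,0,0],0]
    - [[0,0,0.3],[0,0,0],0]
    - [[0,0,0.5],[0,0,0],0.5]
    - [[0,0,0.7],[0,0,0],1]
    - [[0,0,0.8],[0,0,0],1]

```text
time_s: 8.03
position: [0.5211, -0.2855, 0.1934]
orientation: [-0.005, 1.0, -0.001, 0.002]
wrist_force: [0.5, 0.2, 0.6]
opening: 0.0771
```

Call:
apply_moves:
  steps:
    - [[0,0.2,0],[0,0,0],1]
    - [[0,0.4,0],[0,0,0],1]
    - [[0,0.6,0],[0,0,0],1]
    - [[0,0.7,0],[0,0,0],1]
    - [[0,0.79,0],[0,0,0],1]
    - [[0,0.79,0],[0,0,0],1]

```text
time_s: 8.53
position: [0.5205, -0.1231, 0.1891]
orientation: [-0.008, 1.0, 0.001, 0.0]
wrist_force: [0.2, 0.5, -0.1]
opening: 0.0853
```

Run:
```python
from h import *
from rig import *
print(get_obs()['position'])
ci=camera_info("wrist");p,d=grab_frame("wrist");np.savez("w4.npz",p=p,d=d,**ci);cv2.imwrite("pics/w4.png",p[:,:,::-1])
```

```text
[ 0.52051035 -0.12314603  0.18909573]
```

View pics/w4.png

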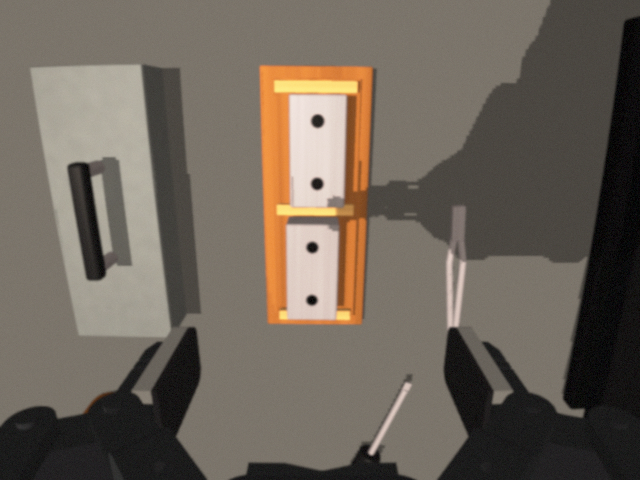

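The lid is standing upright at left. The blocks' tapped holes are at (317,121), (317,184), (312,247) and (312,300).

```bash
cat >> h.py <<'E'
def load(fn):
    f=np.load(fn);ci={k:f[k] for k in('fx','fy','cx','cy','distortion','R','t')}
    return f['p'].astype(int),f['d'],{k:(float(v) if v.ndim==0 else v) for k,v in ci.items()}
def holes(p,ci,win,z,thr=150,show=True):
    x0,x1,y0,y1=win;s=p.sum(2);m=np.zeros(s.shape,np.uint8);m[y0:y1,x0:x1]=s[y0:y1,x0:x1]<thr
    n,l,st,c=cv2.connectedComponentsWithStats(m);out=[]
    for i in range(1,n):
        if st[i,4]>8: print(c[i].round(1),st[i,4],(onz(ci,[c[i]],z)[0]*1000).round(1))
E
python3 - <<'E'
from h import *
p,d,ci=load("w4.npz")
holes(p,ci,(290,345,100,320),.041,200)
pr=p.astype(np.uint8)
hsv=cv2.cvtColor(pr,cv2.COLOR_RGB2HSV)
m=((hsv[:,:,1]<50)&(hsv[:,:,2]>150)).astype(np.uint8); 
for y0,y1 in((90,207),(218,325)):
    k=np.zeros_like(m);k[y0:y1,275:360]=m[y0:y1,275:360];print(rect(ci,k,.041))
o=(hsv[:,:,0]<15)&(hsv[:,:,1]>130)&(hsv[:,:,2]>90);k=np.zeros_like(m);k[50:340,250:385]=o[50:340,250:385];print('base',rect(ci,k,.010))
k=((pr.astype(int).sum(2)<170)).astype(np.uint8);k[:, :55]=0;k[:,110:]=0;k[:150]=0;k[290:]=0;print('lid handle',rect(ci,k,.073))
E
```

```text
[317.3 120.7] 86 [ 452.  -126.4   41. ]
[316.8 183.4] 79 [ 495.9 -126.2   41. ]
[312.  247.1] 68 [ 544.4 -129.4   41. ]
[311.5 299.7] 56 [ 588.3 -129.4   41. ]
(array([ 473.7, -126.2]), array([38.7, 78. ], dtype=float32), np.float32(0.16))
(array([ 565.5, -129.4]), array([38.8, 78.6], dtype=float32), np.float32(179.87))
base (array([ 519.9, -127.6]), array([ 84.1, 212.9], dtype=float32), np.float32(0.25))
lid handle (array([ 518.4, -281.3]), array([14.3, 81. ], dtype=float32), np.float32(0.48))
```

Call:
apply_moves:
  steps:
    - [[-0.1,0,0],[0,0,-0.001],1]
    - [[-0.2,0,-0.1],[0,0,-0.0015],0.5]
    - [[-0.2325,0,-0.25],[0,0,-0.0015],0.5]
    - [[-0.2325,0,-0.4],[0,0,-0.0015],0.5]
    - [[-0.2325,0,-0.5],[0,0,-0.0015],0.5]
    - [[-0.2325,0,-0.55],[0,0,-0.0015],0.5]
    - [[-0.2325,0,-0.55],[0,0,-0.0015],0.5]
    - [[-0.2325,0,-0.55],[0,0,-0.0015],0.5]

```text
time_s: 9.25
position: [0.4736, -0.1278, 0.0788]
orientation: [-0.0, 1.0, -0.0, -0.0]
wrist_force: [-0.1, -0.2, 0.7]
opening: 0.0641
```

Run:
```python
from h import *
from rig import *
o=get_obs();print(o['position'],o['orientation'],o['opening'])
ci=camera_info("wrist");p,d=grab_frame("wrist");np.savez("w5.npz",p=p,d=d,**ci);cv2.imwrite("pics/w5.png",p[:,:,::-1])
o=get_obs();print(o['position'],o['orientation'])
```

```text
[ 0.47358342 -0.12775098  0.07879233] [-4.16179406e-04  9.99999867e-01 -1.41993117e-04 -2.67700593e-04] 0.06413530367113585
[ 0.47386955 -0.12768419  0.07933203] [-4.79313818e-04  9.99999833e-01 -2.19115766e-04  2.37889268e-04]
```

View pics/w5.png

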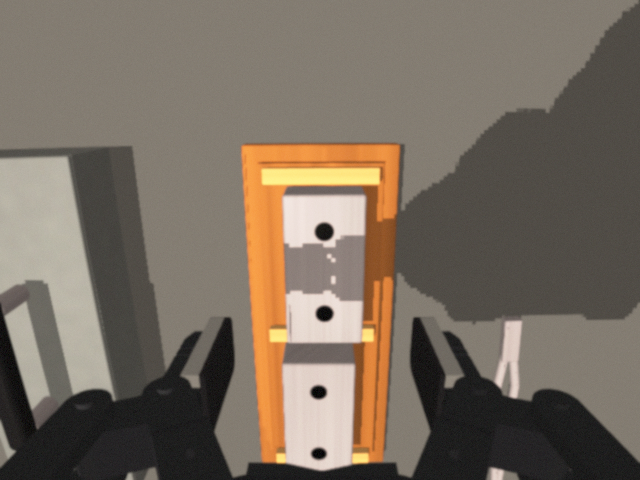

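The near block is centred between the open fingers, with holes at (324,232) and (324,314). Going down.

Call:
apply_moves:
  steps:
    - [[0,0.007,-0.1],[0,0,0],0.5]
    - [[0,0.007,-0.2],[0,0,0],0.5]
    - [[0,0.007,-0.3],[0,0,0],0.5]
    - [[0,0.007,-0.36],[0,0,0],0.5]
    - [[0,0.007,-0.4],[0,0,0],0.5]
    - [[0,0.007,-0.4],[0,0,0],0.5]
    - [[0,0.007,-0.4],[0,0,0],0.5]
  grip_force: 80

```text
time_s: 9.88
position: [0.474, -0.1259, -0.0005]
orientation: [-0.001, 1.0, -0.0, 0.0]
wrist_force: [0.6, 0.7, 0.3]
opening: 0.0639
```

Call:
apply_moves:
  steps:
    - [[0,0,0],[0,0,0],-0.2]
    - [[0,0,0],[0,0,0],-0.2]
    - [[0,0,0],[0,0,0],-0.2]
    - [[0,0,0],[0,0,0],-0.5]
    - [[0,0,0],[0,0,0],-1]
    - [[0,0,0],[0,0,0],-1]

```text
time_s: 10.38
position: [0.4742, -0.126, 0.0]
orientation: [-0.001, 1.0, -0.0, 0.001]
wrist_force: [-2.1, -0.1, 17.3]
opening: 0.0383
```

Call:
apply_moves:
  steps:
    - [[0,0,0.02],[0,0,0],-1]
    - [[0,0,0.06],[0,0,0],-1]
    - [[0,0,0.12],[0,0,0],-1]
    - [[0,0,0.22],[0,0,0],-1]
    - [[0,0,0.34],[0,0,0],-1]
    - [[0,0,0.46],[0,0,0],-1]
    - [[0,0,0.58],[0,0,0],-1]
    - [[0,0,0.7],[0,0,0],-1]
    - [[0,0,0.8],[0,0,0],-1]
    - [[0,0,0.8],[0,0,0],-1]

```text
time_s: 11.22
position: [0.4746, -0.126, 0.1624]
orientation: [-0.001, 1.0, -0.001, 0.002]
wrist_force: [0.3, -0.5, -5.5]
opening: 0.0384
```

Run:
```python
from h import *
from rig import *
o=get_obs();print(o['position'],o['orientation'],o['opening'])
ci=camera_info("wrist");p,d=grab_frame("wrist");np.savez("w6.npz",p=p,d=d,**ci);cv2.imwrite("pics/w6.png",p[:,:,::-1])
p,d=grab_frame("scene");p=p[150:330,180:420,::-1];cv2.imwrite("pics/s6.png",cv2.resize(p,None,fx=3,fy=3))
```

```text
[ 0.47462481 -0.12601472  0.16244236] [-6.84684896e-04  9.99996915e-01 -5.99034406e-04  2.31141075e-03] 0.03840209154214385
```

View pics/w6.png

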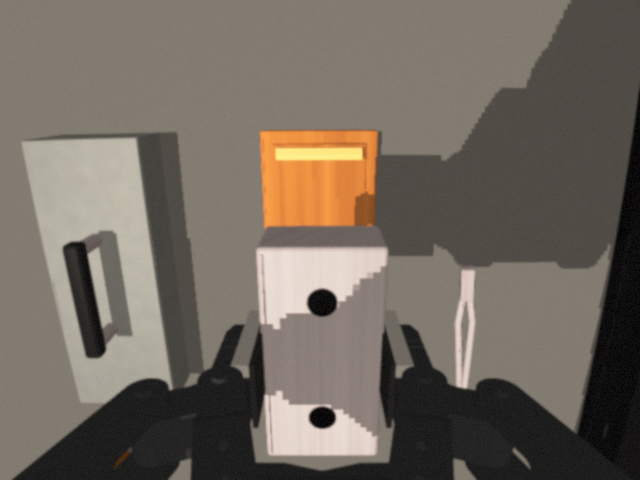

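View pics/s6.png

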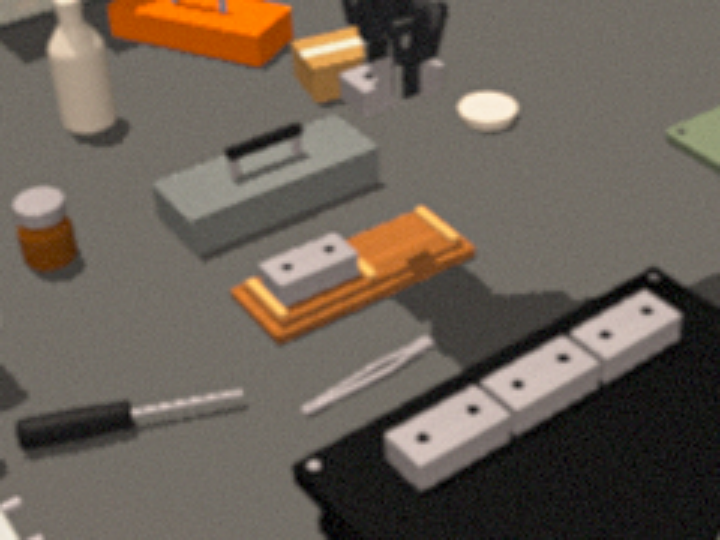

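The block is held level. Carrying it over the row and turning 2.4°.

Call:
apply_moves:
  steps:
    - [[0.02,0.12,0],[0,0,0.001],-1]
    - [[0.04,0.27,0],[0,0,0.003],-1]
    - [[0.06,0.42,0],[0,0,0.005],-1]
    - [[0.08,0.57,0],[0,0,0.0066],-1]
    - [[0.11,0.7,0],[0,0,0.0066],-1]
    - [[0.11,0.85,0],[0,0,0.0066],-1]
    - [[0.11,1,0],[0,0,0.0066],-1]
    - [[0.11,1,0],[0,0,0.0066],-1]

```text
time_s: 11.98
position: [0.4947, 0.0805, 0.1574]
orientation: [-0.025, 1.0, 0.001, -0.001]
wrist_force: [-1.1, 2.2, -7.7]
opening: 0.0383
```

Call:
apply_moves:
  steps:
    - [[0,0.12,0],[0,0,0],-1]
    - [[0,0.24,0],[0,0,0],-1]
    - [[0,0.34,0],[0,0,0],-1]
    - [[0,0.4,0],[0,0,0],-1]
    - [[0,0.4,0],[0,0,0],-1]
    - [[0,0.4,0],[0,0,0],-1]

```text
time_s: 12.48
position: [0.4952, 0.154, 0.1578]
orientation: [-0.022, 1.0, -0.001, -0.001]
wrist_force: [-0.1, -0.1, -7.7]
opening: 0.0383
```

Run:
```python
from h import *
from rig import *
o=get_obs();print(o['position'],o['orientation'],o['opening'])
ci=camera_info("wrist");p,d=grab_frame("wrist");np.savez("w7.npz",p=p,d=d,**ci);cv2.imwrite("pics/w7.png",p[:,:,::-1])
```

```text
[0.49517913 0.15404537 0.15783903] [-2.19068077e-02  9.99759577e-01 -5.30079856e-04 -7.73922986e-04] 0.03826585813287638
```

View pics/w7.png

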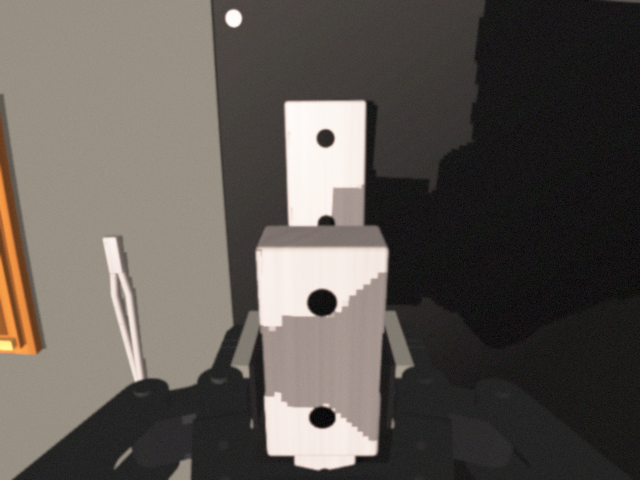

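Run:
```python
from h import *
p,d,ci=load("w7.npz");s=p.sum(2)
holes(p,ci,(305,345,110,230),.1,250)
print('held');holes(p,ci,(290,350,260,440),.1578+.041,200)
for y in (110,130,160,190,215):
    r=s[y,270:390]; 
    L=270+np.argmax(r>400); R=270+len(r)-1-np.argmax((r>300)[::-1]); 
    w=onz(ci,[[L,y],[R,y]],.1)*1000; print(y,L,R,w[:,:2].round(1).tolist(),w.mean(0).round(1))
c=s[60:140,310];t=60+np.argmax(c>400);print('near end',(onz(ci,[[310,t],[340,t]],.1)*1000).round(1))
for y in (260,300,350,400,440):
    r=p[y,240:400].sum(1);L=240+np.argmax(r>280);R=240+159-np.argmax((r>280)[::-1]);w=onz(ci,[[L,y],[R,y]],.1988)*1000;print('h',L,R,w[:,:2].round(1).tolist(),w.mean(0).round(1))
```

```text
[325.2 137.9] 208 [431.1 153.5 100. ]
[326.3 221.2] 132 [473.9 156.  100. ]
held
[321.7 302.4] 560 [473.1 153.6 198.8]
[321.9 417. ] 394 [516.6 155.5 198.8]
110 284 365 [[418.6, 132.8], [416.9, 172.3]] [417.7 152.6 100. ]
130 285 365 [[428.1, 133.5], [426.4, 173.0]] [427.3 153.2 100. ]
160 286 365 [[442.8, 134.3], [441.1, 174.1]] [442.  154.2 100. ]
190 287 363 [[458.2, 135.1], [456.5, 174.1]] [457.3 154.6 100. ]
215 288 363 [[471.4, 135.8], [469.7, 175.1]] [470.6 155.4 100. ]
near end [[413.8 145.3 100. ]
 [413.2 159.9 100. ]]
h 255 387 [[460.0, 133.1], [458.3, 172.5]] [459.2 152.8 198.8]
h 258 385 [[473.2, 133.9], [471.5, 173.1]] [472.3 153.5 198.8]
h 240 399 [[491.2, 128.0], [489.0, 179.2]] [490.1 153.6 198.8]
h 264 379 [[510.5, 135.7], [508.8, 174.5]] [509.6 155.1 198.8]
h 266 377 [[527.6, 136.3], [526.0, 175.4]] [526.8 155.8 198.8]
```

The held block is within about 2 mm of the near joint and the yaw agrees. Lowering it.

Call:
apply_moves:
  steps:
    - [[0.007,0.006,-0.05],[0,0,0],-1]
    - [[0.007,0.006,-0.12],[0,0,0],-1]
    - [[0.007,0.006,-0.19],[0,0,0],-1]
    - [[0.007,0.006,-0.25],[0,0,0],-1]
    - [[0.007,0.006,-0.3],[0,0,0],-1]
    - [[0.007,0.006,-0.33],[0,0,0],-1]
    - [[0.007,0.006,-0.34],[0,0,0],-1]
    - [[0.007,0.006,-0.34],[0,0,0],-1]
    - [[0.007,0.006,-0.34],[0,0,0],-1]

```text
time_s: 13.28
position: [0.4973, 0.1553, 0.091]
orientation: [-0.021, 1.0, -0.0, 0.0]
wrist_force: [-0.2, -0.3, -6.6]
opening: 0.0384
```

Run:
```python
from h import *
from rig import *
o=get_obs();print(o['position'],o['wrist_force'])
p,d=grab_frame("scene");p=p[200:320,290:430,::-1];cv2.imwrite("pics/s8.png",cv2.resize(p,None,fx=5,fy=5,interpolation=2))
```

```text
[0.49725363 0.15532331 0.0909717 ] [-0.20512049 -0.31157162 -6.61413959]
```

View pics/s8.png

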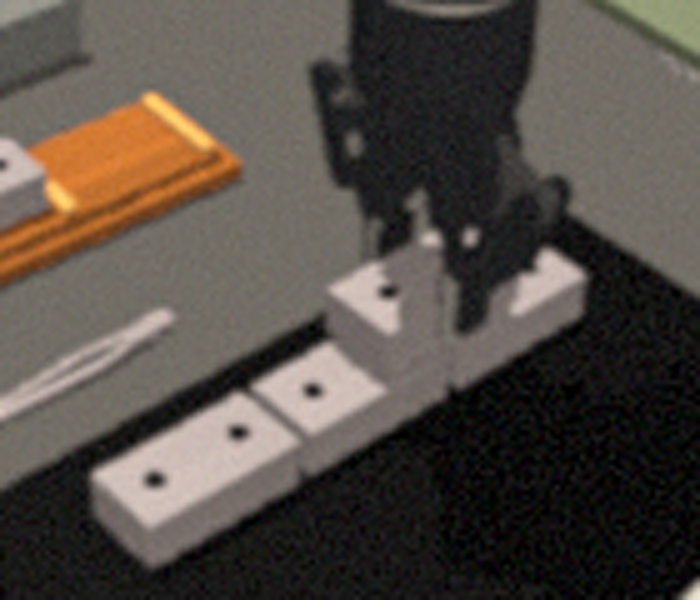

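Aligned over the joint, still a few mm up. I'll lower it in small steps until it makes contact.

Call:
apply_moves:
  steps:
    - [[0,0,-0.01],[0,0,0],-1]
    - [[0,0,-0.02],[0,0,0],-1]
    - [[0,0,-0.025],[0,0,0],-1]
    - [[0,0,-0.025],[0,0,0],-1]

```text
time_s: 13.67
position: [0.497, 0.1555, 0.0856]
orientation: [-0.022, 1.0, -0.0, -0.0]
wrist_force: [-0.1, -0.2, -7.2]
opening: 0.0383
```

Call:
apply_moves:
  steps:
    - [[0,0,-0.004],[0,0,0],-1]
    - [[0,0,-0.007],[0,0,0],-1]
    - [[0,0,-0.007],[0,0,0],-1]

```text
time_s: 13.92
position: [0.497, 0.1555, 0.0843]
orientation: [-0.022, 1.0, -0.0, -0.0]
wrist_force: [-0.1, 0.1, -6.6]
opening: 0.0383
```

Call:
apply_moves:
  steps:
    - [[0,0,-0.005],[0,0,0],-1]
    - [[0,0,-0.005],[0,0,0],-1]
    - [[0,0,-0.005],[0,0,0],-1]

```text
time_s: 14.17
position: [0.4971, 0.1555, 0.0841]
orientation: [-0.022, 1.0, 0.0, 0.0]
wrist_force: [-4.3, -1.0, 11.4]
opening: 0.0382
```

Contact. I'll ease off slightly, then release.

Call:
apply_moves:
  steps:
    - [[0,0,0.002],[0,0,0],-1]
    - [[0,0,0.002],[0,0,0],-0.1]
    - [[0,0,0.002],[0,0,0],0.0]
    - [[0,0,0.002],[0,0,0],0.3]
    - [[0,0,0.002],[0,0,0],0.3]
    - [[0,0,0.002],[0,0,0],0.3]
    - [[0,0,0.1],[0,0,0],0.3]
    - [[0,0,0.2],[0,0,0],0.3]
    - [[0,0,0.3],[0,0,0],0.3]
    - [[0,0,0.4],[0,0,0],0.3]

```text
time_s: 15.0
position: [0.497, 0.1555, 0.1643]
orientation: [-0.022, 1.0, -0.0, -0.0]
wrist_force: [-0.3, -0.6, 0.5]
opening: 0.0553
```

Run:
```python
from h import *
from rig import *
o=get_obs();print(o['position'],o['orientation'])
ci=camera_info("wrist");p,d=grab_frame("wrist");np.savez("w9.npz",p=p,d=d,**ci);cv2.imwrite("pics/w9.png",p[:,:,::-1])
p=p.astype(int)
```

```text
[0.49700233 0.15549255 0.16432914] [-2.15445376e-02  9.99767889e-01 -3.46300047e-05 -1.04367926e-05]
```

View pics/w9.png

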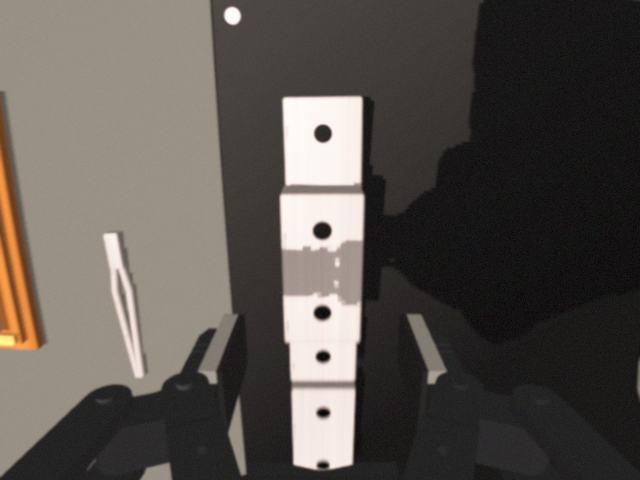

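Run:
```python
from h import *
p,d,ci=load("w9.npz")
print('placed');holes(p,ci,(300,345,215,330),.125,220)
print('row');holes(p,ci,(300,345,120,145),.1,220);holes(p,ci,(300,345,350,425),.1,220)
```

```text
placed
[321.9 230.2] 195 [475.4 155.2 125. ]
[321.9 312.4] 148 [519.7 157.1 125. ]
row
[322.7 133. ] 189 [431.1 153.7 100. ]
[322.6 356.1] 89 [562.1 159.3 100. ]
[322.9 412.4] 66 [604.  161.2 100. ]
```

Placed about 0.5 mm from the joint and row line. Now the far block.

Call:
apply_moves:
  steps:
    - [[0.04,-0.12,0],[0,0,-0.002],0.5]
    - [[0.08,-0.28,0],[0,0,-0.004],0.5]
    - [[0.14,-0.44,0],[0,0,-0.0069],0.5]
    - [[0.2,-0.6,0],[0,0,-0.0069],0.5]
    - [[0.26,-0.76,0],[0,0,-0.0069],0.5]
    - [[0.34,-0.9,0],[0,0,-0.0069],0.5]
    - [[0.3465,-1,0],[0,0,-0.0069],0.5]
    - [[0.3465,-1,0],[0,0,-0.0069],0.5]

```text
time_s: 15.72
position: [0.5666, -0.0495, 0.1629]
orientation: [0.003, 1.0, -0.001, -0.0]
wrist_force: [0.0, -0.5, 0.5]
opening: 0.0636
```

Call:
apply_moves:
  steps:
    - [[0,-0.14,0],[0,0,0],0.5]
    - [[0,-0.28,0],[0,0,0],0.5]
    - [[0,-0.38,0],[0,0,0],0.5]
    - [[0,-0.425,0],[0,0,0],0.5]
    - [[0,-0.425,-0.12],[0,0,0],0.5]
    - [[0,-0.425,-0.24],[0,0,0],0.5]
    - [[0,-0.425,-0.36],[0,0,0],0.5]
    - [[0,-0.425,-0.42],[0,0,0],0.5]
    - [[0,-0.425,-0.42],[0,0,0],0.5]
    - [[0,-0.425,-0.42],[0,0,0],0.5]

```text
time_s: 16.55
position: [0.5664, -0.1287, 0.0794]
orientation: [-0.0, 1.0, 0.0, -0.0]
wrist_force: [-1.1, -0.1, 0.6]
opening: 0.064
```

Run:
```python
from h import *
from rig import *
o=get_obs();print(o['position'],o['orientation'])
ci=camera_info("wrist");p,d=grab_frame("wrist");np.savez("w10.npz",p=p,d=d,**ci);cv2.imwrite("pics/w10.png",p[:,:,::-1])
holes(p.astype(int),ci,(290,350,150,345),.041,200)
```

```text
[ 0.56640252 -0.12869037  0.07940384] [-2.56417985e-04  9.99999925e-01  1.63328721e-04 -2.38626494e-04]
[319.7 230.7] 212 [ 544.7 -129.1   41. ]
[319.8 312.5] 173 [ 588.6 -129.2   41. ]
```

View pics/w10.png

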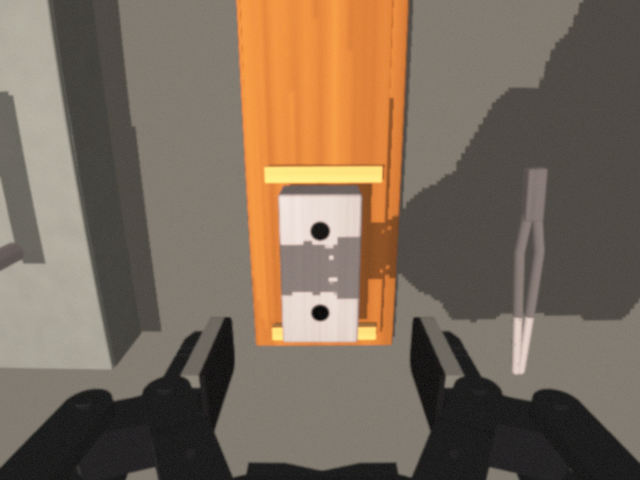

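The second block is centred between the fingers, with holes at (320,231) and (320,312). Going down to the same depth.

Call:
apply_moves:
  steps:
    - [[0,-0.002,-0.1],[0,0,0],0.5]
    - [[0,-0.002,-0.2],[0,0,0],0.5]
    - [[0,-0.002,-0.3],[0,0,0],0.5]
    - [[0,-0.002,-0.36],[0,0,0],0.5]
    - [[0,-0.002,-0.398],[0,0,0],0.5]
    - [[0,-0.002,-0.398],[0,0,0],0.5]
    - [[0,-0.002,-0.398],[0,0,0],0.5]
  grip_force: 80

```text
time_s: 17.18
position: [0.5668, -0.1299, 0.0005]
orientation: [0.0, 1.0, -0.0, 0.0]
wrist_force: [1.1, 0.2, 0.0]
opening: 0.0641
```

Call:
apply_moves:
  steps:
    - [[0,0,0],[0,0,0],-0.2]
    - [[0,0,0],[0,0,0],-0.2]
    - [[0,0,0],[0,0,0],-0.2]
    - [[0,0,0],[0,0,0],-0.5]
    - [[0,0,0],[0,0,0],-1]
    - [[0,0,0],[0,0,0],-1]

```text
time_s: 17.68
position: [0.5669, -0.1299, 0.0011]
orientation: [0.0, 1.0, -0.0, 0.001]
wrist_force: [-2.8, 1.2, 14.3]
opening: 0.038
```

Call:
apply_moves:
  steps:
    - [[0,0,0.02],[0,0,0],-1]
    - [[0,0,0.06],[0,0,0],-1]
    - [[0,0,0.12],[0,0,0],-1]
    - [[0,0,0.22],[0,0,0],-1]
    - [[0,0,0.34],[0,0,0],-1]
    - [[0,0,0.46],[0,0,0],-1]
    - [[0,0,0.58],[0,0,0],-1]
    - [[0,0,0.7],[0,0,0],-1]
    - [[0,0,0.8],[0,0,0],-1]
    - [[0,0,0.8],[0,0,0],-1]

```text
time_s: 18.52
position: [0.5677, -0.1302, 0.1643]
orientation: [0.0, 1.0, -0.001, 0.003]
wrist_force: [0.2, -0.6, -5.2]
opening: 0.0385
```

Call:
apply_moves:
  steps:
    - [[0.02,0.12,0],[0,0,0.001],-1]
    - [[0.03,0.27,0],[0,0,0.003],-1]
    - [[0.04,0.42,0],[0,0,0.005],-1]
    - [[0.06,0.57,0],[0,0,0.0068],-1]
    - [[0.079,0.7,0],[0,0,0.0068],-1]
    - [[0.079,0.85,0],[0,0,0.0068],-1]
    - [[0.079,1,0],[0,0,0.0068],-1]
    - [[0.079,1,0],[0,0,0.0068],-1]

```text
time_s: 19.18
position: [0.5812, 0.0771, 0.1594]
orientation: [-0.025, 1.0, 0.002, -0.0]
wrist_force: [-0.4, 2.5, -5.7]
opening: 0.0386
```

Call:
apply_moves:
  steps:
    - [[0,0.12,0],[0,0,0],-1]
    - [[0,0.24,0],[0,0,0],-1]
    - [[0,0.36,0],[0,0,0],-1]
    - [[0,0.447,0],[0,0,0],-1]
    - [[0,0.447,0],[0,0,0],-1]
    - [[0,0.447,0],[0,0,0],-1]

```text
time_s: 19.68
position: [0.5816, 0.16, 0.1593]
orientation: [-0.022, 1.0, -0.0, -0.0]
wrist_force: [-0.4, -0.5, -5.7]
opening: 0.0383
```

Run:
```python
from h import *
from rig import *
o=get_obs();print(o['position'],o['orientation'],o['opening'])
ci=camera_info("wrist");p,d=grab_frame("wrist");np.savez("w11.npz",p=p,d=d,**ci);cv2.imwrite("pics/w11.png",p[:,:,::-1])
p=p.astype(int);holes(p,ci,(290,350,260,440),o['position'][2]+.040,200);print('pl');holes(p,ci,(290,350,50,230),.125,220)
```

```text
[0.58164075 0.16000144 0.15932858] [-2.19945290e-02  9.99757977e-01 -1.56331009e-04 -4.52074827e-04] 0.038293568299863634
[321.8 300.7] 562 [559.4 159.5 199.3]
[321.9 414.7] 393 [602.9 161.4 199.3]
pl
[319.7 144.9] 260 [518.9 156.9 125. ]
[320.8 220.1] 123 [553.6 158.9 125. ]
```

View pics/w11.png

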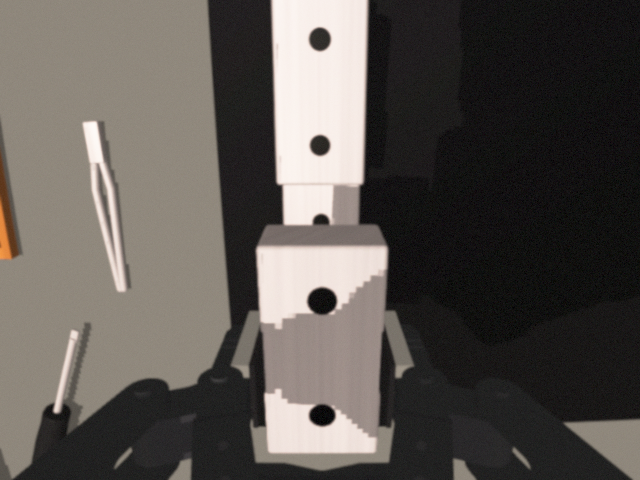

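Held block centre is at (581.2,160.5) mm against a target of (583.1,160.2). I'll correct by +2 mm in x and lower.

Call:
apply_moves:
  steps:
    - [[0.01,0,-0.05],[0,0,0],-1]
    - [[0.01,0,-0.12],[0,0,0],-1]
    - [[0.01,0,-0.19],[0,0,0],-1]
    - [[0.01,0,-0.25],[0,0,0],-1]
    - [[0.01,0,-0.3],[0,0,0],-1]
    - [[0.01,0,-0.33],[0,0,0],-1]
    - [[0.01,0,-0.35],[0,0,0],-1]
    - [[0.01,0,-0.35],[0,0,0],-1]
    - [[0.01,0,-0.35],[0,0,0],-1]

```text
time_s: 20.48
position: [0.5843, 0.1594, 0.09]
orientation: [-0.021, 1.0, -0.0, 0.0]
wrist_force: [0.3, 0.5, -5.6]
opening: 0.0378
```

Call:
apply_moves:
  steps:
    - [[0,0,-0.007],[0,0,0],-1]
    - [[0,0,-0.013],[0,0,0],-1]
    - [[0,0,-0.013],[0,0,0],-1]

```text
time_s: 20.73
position: [0.5842, 0.1595, 0.0872]
orientation: [-0.021, 1.0, -0.0, 0.0]
wrist_force: [-0.3, -0.3, -5.8]
opening: 0.0388
```

Call:
apply_moves:
  steps:
    - [[-0.004,0,-0.004],[0,0,0],-1]
    - [[-0.004,0,-0.008],[0,0,0],-1]
    - [[-0.004,0,-0.008],[0,0,0],-1]

```text
time_s: 20.98
position: [0.5833, 0.1595, 0.0855]
orientation: [-0.021, 1.0, -0.0, -0.0]
wrist_force: [-0.8, 0.4, -6.2]
opening: 0.0382
```

Call:
apply_moves:
  steps:
    - [[0,0,-0.003],[0,0,0],-1]
    - [[0,0,-0.004],[0,0,0],-1]
    - [[0,0,-0.004],[0,0,0],-1]

```text
time_s: 21.23
position: [0.5834, 0.1595, 0.0851]
orientation: [-0.021, 1.0, -0.0, 0.0]
wrist_force: [-3.3, -0.7, 4.5]
opening: 0.0385
```

Contact again. Releasing and retreating upward.

Call:
apply_moves:
  steps:
    - [[0,0,0],[0,0,0],-1]
    - [[0,0,0],[0,0,0],-0.1]
    - [[0,0,0],[0,0,0],0.0]
    - [[0,0,0],[0,0,0],0.3]
    - [[0,0,0],[0,0,0],0.3]
    - [[0,0,0],[0,0,0],0.3]
    - [[0,0,0.1],[0,0,0],0.3]
    - [[0,0,0.2],[0,0,0],0.3]
    - [[0,0,0.3],[0,0,0],0.3]
    - [[0,0,0.4],[0,0,0],0.3]

```text
time_s: 22.07
position: [0.5834, 0.1595, 0.1657]
orientation: [-0.021, 1.0, -0.0, 0.0]
wrist_force: [-1.0, 0.5, 0.2]
opening: 0.0553
```

Call:
apply_moves:
  steps:
    - [[0,0,0.2],[0,0,0],0.3]
    - [[0,-0.2,0.3],[0,0,0],0.3]
    - [[0,-0.4,0.3],[0,0,0],0.3]
    - [[0,-0.6,0.3],[0,0,0],0.3]
    - [[-0.1,-0.8,0.3],[0,0,0],0.3]
    - [[-0.2,-0.9,0.3],[0,0,0],0.3]
    - [[-0.2,-0.9,0.3],[0,0,0],0.3]

```text
time_s: 22.65
position: [0.5405, -0.0262, 0.2251]
orientation: [-0.018, 1.0, -0.001, -0.001]
wrist_force: [0.5, -1.2, 0.1]
opening: 0.0554
```

Run:
```python
from h import *
from rig import *
o=get_obs();print(o['time_s'],o['position'],o['wrist_force'])
ci=camera_info("wrist");p,d=grab_frame("wrist");np.savez("w12.npz",p=p,d=d,**ci);cv2.imwrite("pics/w12.png",p[:,:,::-1])
p,d=grab_frame("scene");cv2.imwrite("pics/s12.png",p[:,:,::-1])
ci=camera_info("top");p,d=grab_frame("top");np.savez("t12.npz",p=p,d=d,**ci);cv2.imwrite("pics/t12.png",p[:,:,::-1])
```

```text
22.65 [ 0.54053632 -0.02617106  0.22511796] [ 0.54166752 -1.21936393  0.09045712]
```

View pics/w12.png

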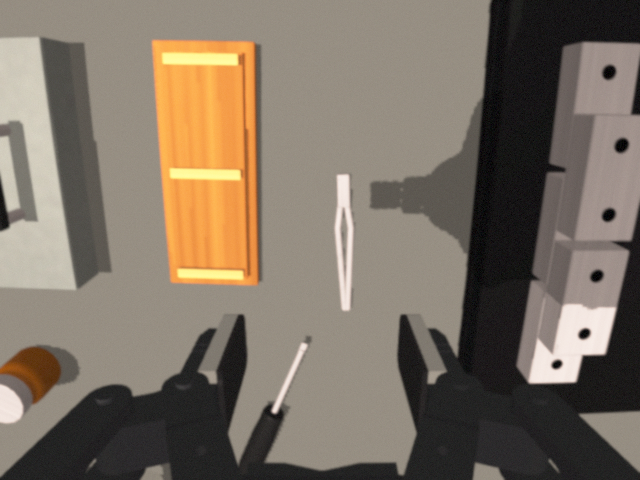

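View pics/s12.png

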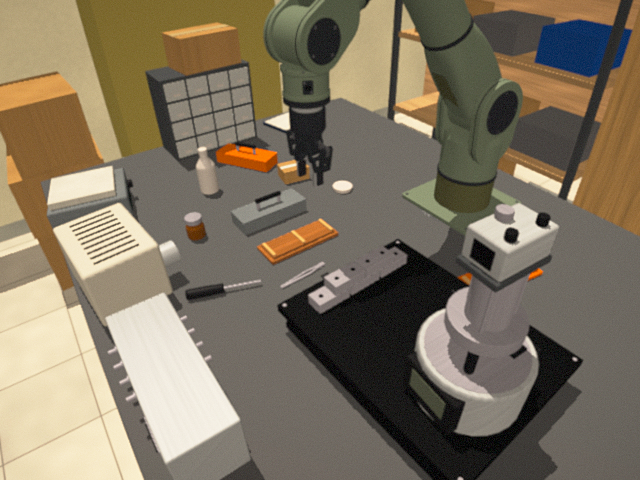

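View pics/t12.png

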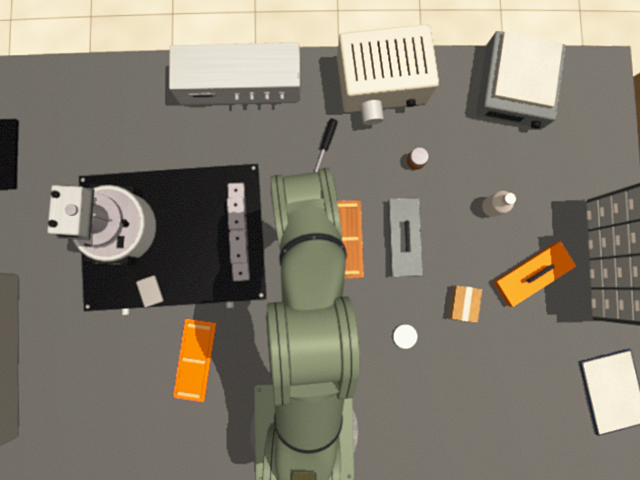

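Both blocks bridge the joints, the lid is upright on the bench, and the bystanders haven't moved. Now a numeric check with the wrist and top cameras.

Run:
```python
from h import *
p,d,ci=load("w12.npz");s=p.sum(2)
def hole(win,z):holes(p,ci,win,z,110)
for (u,v),z in {(609,72):.1,(622,146):.125,(609,215):.125,(597,276):.125,(584,334):.125,(557,364):.1}.items():
    w=s[v-11:v+12,max(u-10,0):u+11]; m=(w<w.min()*.5+np.median(w)*.5)
    yy,xx=np.nonzero(m); uv=[xx.mean()+u-10,yy.mean()+v-11];print(np.round(uv,1),(onz(ci,[uv],z)[0]*1000).round(1))
t,dt,ct=load("t12.npz");
cc=t[165:300,215:275];cv2.imwrite("pics/t12c.png",cv2.resize(cc[:,:,::-1].astype(np.uint8),None,fx=4.4,fy=4.4,interpolation=2))
s=t.sum(2);m=np.zeros(s.shape,np.uint8);m[185:290,380:432]=s[185:290,380:432]>400;print('lid',rect(ct,m,.041))
m[:]=0;m[210:262,398:413]=s[210:262,398:413]<170;print('bar',rect(ct,m,.073))
o,r=ray(ct,[[405,235],[392,220],[418,260]]);print((o+r*np.array([dt[235,405],dt[220,392],dt[260,418]])[:,None])[:,2])
```

```text
[608.7  72. ] [431.6 154.2 100. ]
[621.1 145.1] [475.5 155.6 125. ]
[608.2 214.6] [519.5 157.5 125. ]
[596.4 275.7] [561.7 159.6 125. ]
[584.1 333.4] [605.6 161.5 125. ]
[556.4 364. ] [647.3 163.5 100. ]
lid (array([ 521., -287.]), array([ 80.9, 210.9], dtype=float32), np.float32(0.52))
bar (array([ 521.1, -283.8]), array([ 7.5, 76.8], dtype=float32), np.float32(1.4))
[0.06547507 0.04064194 0.05078863]
```

View pics/t12c.png

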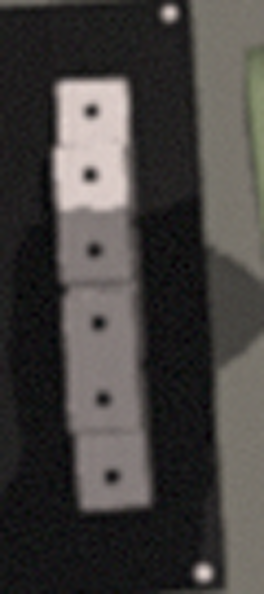

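```bash
python3 -c "
from rig import job
print(job.finish_job())"
```

```text
the job is handed in; nothing more can be done
None
```

I took the lid off the case and stood it on the bench. The two spare blocks are laid over the joints of the bottom course, and I handed the job in at about 23 s of the 70 s.

**Last checks (wrist and top cameras):**
- **Blocks:** they sit about -42 mm and +44 mm from the middle block along the row (target ±43 mm). Both are within about 0.5 mm of the centre line and within about 0.2° of the row's direction.
- **Bottom course:** its outer holes are within about 0.5 mm of where I first measured them.
- **Lid:** it looks upright and flat at about (0.52, -0.285), clear of the case. I confirmed its standing height only from the images and the contact when setting it down.
- **Other items:** the microscope and the bystanders looked unmoved. I compared the images by eye and did not measure them.

**What disagreed:**
- **Reported tool height:** the reported tool point was about 40 mm lower than where the fingers really were. My first try at the lid handle therefore closed on air. I measured the fingertips with both cameras and used the corrected height from then on.
- **Camera difference:** the two cameras disagreed by 1–2 mm on the row's y position. I relied mainly on the wrist camera's relative measurements for placing.

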